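# Gauge the bore of a vent-port sleeve

### The job

Take the bore gauge from its wooden rest and lower it gently into the upright steel sleeve bolted on the grey plate until its collar sits on the rim. Press the button on top gently, just until the two plungers spring out against the bore wall, and let the button come up again so that they lock. Then draw the gauge out and put it back upright in its rest with the measurement still held, leaving the jars, the spray bottle and the loose ring alone.

Things in the scene. Friction and masses are not known exactly. Their poses are not given: they have to be found in the camera images.
- gauge_grip (a point): Centre of the gauge's upright black square handle (20 x 20 mm, 65 mm tall), the place to grip. Axes: z up along the tool, x and y square to the flats, x along the plungers. Along z from here: handle top 28 mm above, button top 38 mm above, collar underside 42 mm below, nose end 72 mm below.
- gauge_collar (a point): Centre of the underside of the gauge's collar (flat disc 62 mm across, 5 mm thick), which sits on the rim of the sleeve or rest. Axes as gauge_grip. Under it is the round head, 34.4 to 34.9 mm across for 26 mm, then a short tapered nose (4 mm) to 32 mm across, ending 30 mm below the collar.
- button_top (a point): Centre of the top of the steel push button (16 mm across) on the gauge's top end. A light spring (1.5 to 2.3 N) gives way for 2.5 mm, then the inner brake is met and the force steps up to about 6 N; only past that step are the plungers free (they need about 0.3 s to spring out). Let go, it rises by itself and locks them where they are.
- gauge_button (a joint): Travel of the push button in m: 0 up (plungers locked), 0.004 fully down on its hard stop (plungers free).
- tip_a (a point): Outer end of one plunger (8 mm steel pin with a round end, in the head 16 mm below the collar, pointing along the gauge's +x; spring about 1.5 N). The distance tip_a to tip_b is the reading: 31 mm as found (drawn in, locked), 36 mm on the sleeve's bore wall, 44 mm if sprung out in the open.
- tip_b (a point): Outer end of the other plunger (along the gauge's -x).
- slot_start (a point): Reference point of the fixture plate: on its long centre line, 15 mm from the plate's middle, at the height of the sleeve's rim (72 mm above the table); z up, x along the two slots. The sleeve (upright steel tube, bore 36 mm, 54 mm outside, 56 mm deep) is bolted anywhere along the slots: its bore's axis lies 3 to 27 mm along +x from here, not measured (find it by feel or by sight), and at y = 0.
- rest_mouth (a point): Centre of the mouth of the hole (47.6 mm, right through) in the gauge's rest, a fixed square wooden block 90 x 90 x 55 mm; its top is 55 mm above the table. The gauge stands in it on its collar. z up.
- jar_1: Lidded glass jar, 62 mm across, 102 mm tall; origin under its centre. Leave alone.
- jar_2: Another such jar. Leave alone.
- spray: White spray bottle, 72 mm across, 182 mm tall; origin under its centre. Leave alone.
- spare_ring: Loose steel ring lying flat, 48 mm across, 16 mm tall; origin under its centre. Leave alone.
- gauge: The whole bore gauge, a loose upright tool of 0.25 to 0.4 kg, 110 mm tall: square black handle with a steel button on top, wide flat aluminium collar, round head below with two sprung plungers. Origin at gauge_collar.
- fixture: The fixed grey plate (120 x 100 x 12 mm) with the sleeve bolted upright on it, which does not shift under moderate force; origin at table height under the plate's middle, axes as slot_start.
Things that resemble listed ones, but are neither listed nor needed, are in the scene too. What is meant by the fixture is not red, and is the larger of those in its own colour.

How it is judged (in metres and radians):
On the way, in this order (a step that is already met when the one before it is completed fails the run):
1. the gauge stands in the sleeve, its collar on the rim (within 2 mm in height, within 31 mm of slot_start sideways), plungers still drawn in (reading below 33.5 mm) (z of gauge_collar in the frame of slot_start below 0.002 m and horizontal distance between gauge_collar and slot_start below 0.031 m and distance between tip_a and tip_b below 0.0335 m), for 0.2 s.
2. with the gauge there, the button is pressed past the step (more than 2.5 mm) and the plungers are out on the bore wall (reading above 34.7 mm) (z of gauge_collar in the frame of slot_start below 0.003 m and value of joint gauge_button above 0.0025 m and distance between tip_a and tip_b above 0.0347 m), for 0.1 s.
3. still in the sleeve, the button is up again (less than 1 mm down): locked (z of gauge_collar in the frame of slot_start below 0.003 m and value of joint gauge_button below 0.001 m), for 0.2 s.
4. the gauge is drawn out of the sleeve with the reading held (34.5 to 37.5 mm) (z of gauge_collar in the frame of slot_start above 0.032 m and distance between tip_a and tip_b between 0.0345 and 0.0375 m), for 0.1 s.
At the end, for the whole second after the job is handed in: The gauge stands still and upright (within 0.08 rad) in its wooden rest, collar on the rest's top (within 3 mm in height, 9 mm sideways), released, and the distance between the plunger tips is 34.5 to 37.5 mm (horizontal distance between gauge_collar and rest_mouth below 0.009 m and z of gauge_collar in the frame of rest_mouth between -0.003 and 0.003 m and angle between gauge's own z axis and vertical below 0.08 rad and distance between tip_a and tip_b between 0.0345 and 0.0375 m and linear speed of gauge below 0.01 m/s); the robot touches nothing.
It fails at once if the button is pressed with more than 25 N (contact force between the fingers and gauge_button_c0 above 25 N).
It fails at once if the gauge bears on the sleeve with more than 30 N (contact force between gauge and fixture above 30 N).
It fails at once if a jar, the spray bottle or the loose ring is moved by more than 15 mm (distance of any of jar_1, jar_2, spray, spare_ring from where it was at the start of the episode above 0.015 m).
It also fails if it takes over 72 s, if anything falls off the work surface, if the arm or the gripper's body presses on something with over 40 N, if the wrist force passes 120 N, or if a joint passes its speed limit or range.

### The arm

A 6-joint arm with a two-finger parallel gripper is mounted at the origin on the work surface. World frame = base frame: x ahead of the robot, y to its left, z up, the work surface at z = 0. Lengths are in mm, angles in degrees, forces in N, time in s.
With the tool pointing down it reaches from about 150 to 775 mm from the base axis. Payload 6.1 kg.
Tool frame: the origin (TCP) lies between the finger pads; the fingertips stand 11 mm ahead of it and the grasp point (between the pads) lies 8 mm behind it (arm.tips_ahead is the distance from the TCP to the fingertips, in mm); y points along the fingers, z is the direction in which the jaws open and shut, and the axes are right-handed (so a half turn about y gives the same grasp; the last joint's range is limited). The gripper opens to 85 mm and grips with 20 to 120 N. Pads are 22 mm wide; open, the fingers measure 114 mm over their backs; the gripper's body (76 mm by 85 mm) begins 54 mm behind the grasp point. The pads swing forward as they close: fully open they stand 13 mm farther back than shut.
Start: joints at [-67.151, 7.208, -2.269, 80.523, 0, 90], TCP at [203.856, -483.788, 242.295] pointing down, gripper open.
Joint ranges: [-155.77, 155.77], [-54.66, 111.73], [-72.52, 77.12], [-102.08, 115.82], [-83.92, 84.16], [-180, 180]. Speed limits (degrees/s): [136.94, 136.94, 172.46, 180, 180, 180].

### API

Orientations are given as [roll, pitch, yaw] about the fixed x, y, z axes, in that order (R = Rz(yaw) Ry(pitch) Rx(roll)).
In Python, from cell import arm gives the robot as it stands. The module is installed in compiled form; this text tells all that it offers.
- The arm moves only by the tool apply_moves, never from a script. Its argument "steps" is a list of rows, each a list of 7 numbers: the opening, from 0 (shut) to 1 (fully open), then the shift along the tool's x, y, z in m, then the turn, a rotation vector about the tool's x, y, z in rad. In form: [[jaw, dx, dy, dz, rx, ry, rz], ...]. A call has 1 to 20 rows; each row shifts and turns the commanded pose from where the row before left it, along the tool's axes as they then stand; what a row does not reach is not made up. A row lasts 1/8 s, in which the tool goes at most 62.5 mm and 10.7 degrees, less where a joint would pass 70% of its speed; a pose out of reach is approached as far as the arm can. A call with a gripper value outside its range is refused whole. The fingers move at their own pace and stop on an object; "newtons" is the grip in N (left out, the last holds). Time passes only in rows, so rows that do not move let the fingers close. It gives the time, the measured TCP pose, the force and the opening at its end, in the units of the state.
- arm.get_state(): the state, without advancing time (a new reading comes with each control period).
- arm.read_camera(name): name is "side" or "top"; returns a dict with "image" (420x560x3 uint8, red, green, blue), "z_map" (420x560 float32, mm along the optical axis (not along the pixel's ray), 0 where there is no reading), "vfov" (degrees; the focal length in pixels is half the picture's height over the tangent of half this angle, whatever the lens; pixels are square), "cx", "cy" (the principal point, pixels), "T" (4x4, takes a point from camera to world coordinates). Camera axes: x right, y down, z forward; pixel columns grow to the right and rows downward; lengths in mm; the calibration is good to about 2 mm. A picture is of the moment at which its call begins.
- arm.finish_job(): hands the job in, once; it reports no verdict.
The state is a dict: "time": time; "joint_pos": joint angles; "dq": joint speeds; "joint_torque": joint torques, N m; "tcp_pos": TCP position; "eef_rot": TCP orientation; "force": force on the tool from outside, world axes, zero at the start; "torque": the same for the moment, N m; "gripper_width": finger opening in mm.
Only numpy, scipy, OpenCV 4.12 (cv2) and the standard library are available. Lean on these libraries where they do the work, as an engineer would, in place of code of your own. Each camera call takes 0.05 s, during which the arm holds its last target. There are 200 camera calls.

## Working session

There is one attempt and no reset: what is moved stays moved. The work goes in short steps, Python scripts to look and compute and a tool call to move; the robot and the scene stay as the last step left them, time stands still between calls to the robot, and variables do not carry over. Pictures are saved under pics/ and viewed, about 8 in all and at most 12, crops included, and the job is handed in when it is done.

Besides the shell and the picture viewer there is one more tool, called in YAML: its name, and indented under it one key for each argument. apply_moves: Moves the arm, as the interface text tells. Its arguments: {"type":"object","properties":{"steps":{"type":"array","items":{"type":"array","items":{"type":"number"}}},"newtons":{"type":"number"}},"required":["steps"]}

```bash
mkdir -p pics; cat > h.py <<'E'
import numpy as np, cv2
from cell import arm
def cam(n):
    c=arm.read_camera(n); c['f']=c['image'].shape[0]/2/np.tan(np.radians(c['vfov'])/2); c['T']=np.array(c['T']); return c
def ray(c,u,v,z):
    d=c['T'][:3,:3]@np.array([(u-c['cx'])/c['f'],(v-c['cy'])/c['f'],1]); o=c['T'][:3,3]
    return o+d*(z-o[2])/d[2]
def cloud(c):
    z=c['z_map']; v,u=np.indices(z.shape)
    p=np.stack([(u-c['cx'])/c['f']*z,(v-c['cy'])/c['f']*z,z],-1)
    P=p@c['T'][:3,:3].T+c['T'][:3,3]; P[z==0]=np.nan; return P
def save(n,img,s=1):
    cv2.imwrite('pics/'+n,cv2.resize(img[:,:,::-1],None,fx=s,fy=s,interpolation=cv2.INTER_CUBIC))
E
python3 - <<'E'
from h import *
for n in('top','side'):
    c=cam(n); save(n+'0.png',c['image'],1.4); print(n,c['f'],c['cx'],c['cy'],c['T'].round(3).tolist())
    np.savez(n+'0',**c)
print(arm.get_state())
E
```

```text
top 493.0281499336412 283.6595943620876 210.04687878838166 [[0.016, -0.978, 0.208, 327.122], [-1.0, -0.016, 0.002, 109.593], [0.002, -0.208, -0.978, 1141.873], [0.0, 0.0, 0.0, 1.0]]
side 457.8270224331829 276.84983194331005 209.88359990309698 [[-0.982, -0.119, 0.144, 451.507], [-0.186, 0.576, -0.796, 769.756], [0.012, -0.809, -0.588, 609.879], [0.0, 0.0, 0.0, 1.0]]
{'time': 0.1, 'joint_pos': array([-6.71508716e+01,  7.23849119e+00, -2.31988720e+00,  8.05215515e+01,
       -9.83466921e-04,  8.99992934e+01]), 'dq': array([-0.10989389, -0.13648869,  0.04007181, -0.04624288, -0.06615975,
        0.05454817]), 'joint_torque': array([ 1.12872891e-03, -4.36902988e+01,  3.53605235e+01,  1.36838856e-02,
        2.17315874e-04, -1.21715672e-06]), 'tcp_pos': array([ 203.72808218, -483.5016248 ,  241.60594545]), 'eef_rot': array([-9.00799298e+01, -9.82480198e-04, -1.57150164e+02]), 'force': array([ 0.86051303, -0.79996436, -0.63937747]), 'torque': array([-0.02267697, -0.0165392 , -0.01137108]), 'gripper_width': 85.53924860229107}
```

View pics/top0.png

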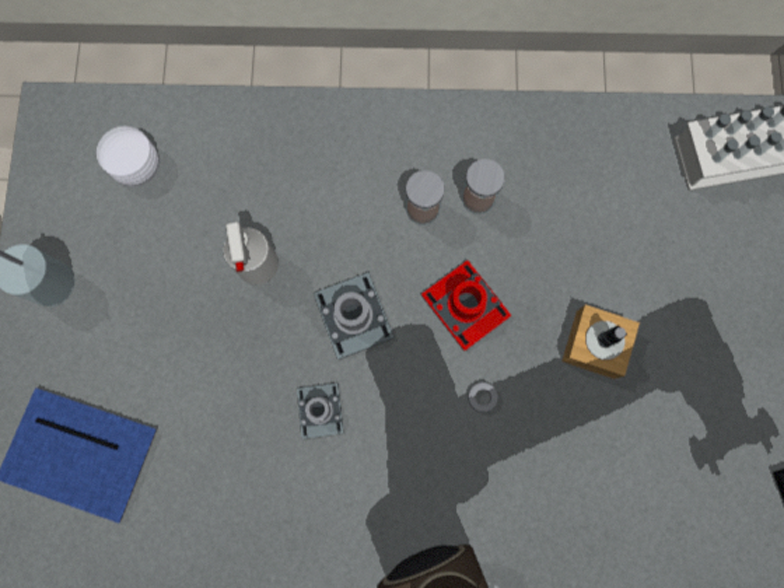

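View pics/side0.png

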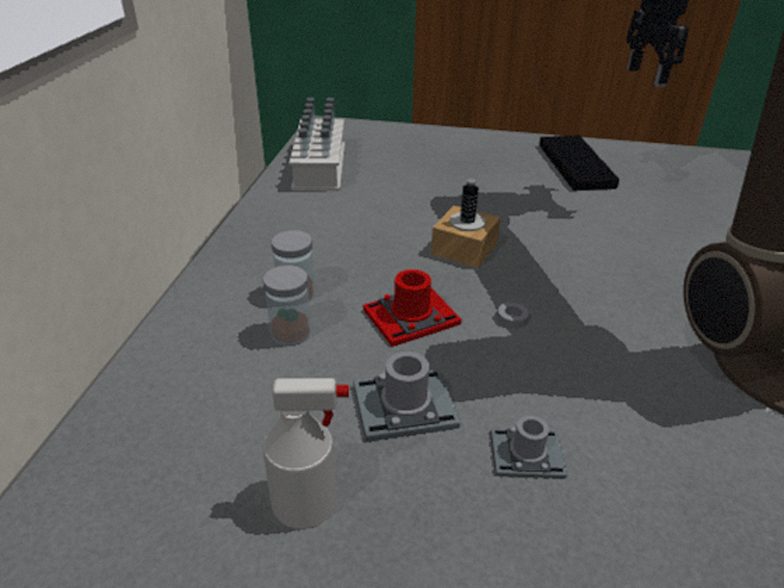

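The top picture shows three sleeve fixtures: a large grey one at (353,315), a small grey one at (320,410) and a red one at (466,305). The large grey one fits, since it is not red and is the larger of its colour. The gauge stands in its wooden block at (605,340). The jars are at (425,190) and (485,180), the spray bottle at (248,250) and the loose ring at (483,396).

```bash
cat > m.py <<'E'
from h import *
C={n:dict(np.load(n+'0.npz')) for n in('top','side')}
for n,c in C.items():
    P=cloud(c); im=c['image'].astype(int); s=1/1.4
    print(n,'table z', np.nanmedian(P[np.abs(P[...,2])<15][:,2]))
    def box(x0,y0,x1,y1):
        m=np.zeros(P.shape[:2],bool); m[int(y0*s):int(y1*s),int(x0*s):int(x1*s)]=1; return m&~np.isnan(P[...,2])
    F=box(305,260,400,360) if n=='top' else box(345,340,465,440)
    G=box(555,290,650,385) if n=='top' else box(420,170,505,270)
    r=F&(P[...,2]>64)&(P[...,2]<80); q=P[r]; print('rim n',r.sum(),'z med',np.median(q[:,2]))
    def circ(q):
        A=np.c_[2*q[:,:2],np.ones(len(q))]; b=(q[:,:2]**2).sum(1); x=np.linalg.lstsq(A,b,rcond=None)[0]; return x[:2],np.sqrt(x[2]+x[0]**2+x[1]**2)
    # outer outline of rim
    print('rim enclosing',cv2.minEnclosingCircle(q[:,:2].astype(np.float32)))
    pl=F&(P[...,2]>6)&(P[...,2]<18); print('plate rect',cv2.minAreaRect(P[F&(P[...,2]>6)][:,:2].astype(np.float32)),np.median(P[pl][:,2]))
    t=G&(P[...,2]>48)&(P[...,2]<58); print('rest top rect',cv2.minAreaRect(P[G&(P[...,2]>48)&(P[...,2]<64)][:,:2].astype(np.float32)),np.median(P[t][:,2]))
    k=G&(P[...,2]>57)&(P[...,2]<65)&(im.min(-1)>120); print('collar',k.sum(),cv2.minEnclosingCircle(P[k][:,:2].astype(np.float32)) if k.sum() else 0, np.median(P[k][:,2]))
    h=G&(P[...,2]>70); q=P[h]
    for a in range(70,145,10):
        w=q[(q[:,2]>=a)&(q[:,2]<a+10)]
        if len(w): print(a,len(w),w.mean(0).round(1),cv2.minAreaRect(w[:,:2].astype(np.float32)))
    if n=='top': save('crop1.png',np.hstack([im[170:280,205:305].astype(np.uint8),im[190:300,380:480].astype(np.uint8)]),4)
E
python3 m.py
```

```text
top table z 0.1648985879032807
rim n 275 z med 71.64698382954202
rim enclosing ((530.0390625, 184.53366088867188), 27.5460147857666)
plate rect ((542.301513671875, 185.43283081054688), (150.04647827148438, 168.9646453857422), 88.07621002197266) 13.049943061186468
rest top rect ((489.1115417480469, -217.99485778808594), (92.10993194580078, 90.69476318359375), 72.25748443603516) 54.8999623625557
collar 267 ((490.2295227050781, -217.06668090820312), 31.716083526611328) 60.13078195320804
70 17 [ 484.8 -210.4   74.2] ((487.0850830078125, -209.83755493164062), (23.931560516357422, 10.211403846740723), 4.240138530731201)
80 14 [ 486.8 -210.8   85.6] ((489.01361083984375, -210.3604278564453), (12.319253921508789, 25.869985580444336), 88.60641479492188)
90 18 [ 482.1 -211.4   94. ] ((485.85919189453125, -210.5355682373047), (24.40627098083496, 10.955151557922363), 11.964604377746582)
100 24 [ 486.2 -210.4  104.4] ((488.004150390625, -210.3751983642578), (26.630733489990234, 13.589284896850586), 2.2717156410217285)
110 19 [ 485.6 -211.3  116. ] ((488.8942565917969, -210.90379333496094), (12.22
[... 1038 characters left out ...]
1191, 26.59588050842285), 89.69489288330078)
90 43 [ 492.3 -211.5   95.4] ((492.9279479980469, -210.68954467773438), (16.616086959838867, 26.95452880859375), 85.9989013671875)
100 42 [ 492.  -210.5  105.2] ((491.7307434082031, -211.761962890625), (28.475282669067383, 16.82700538635254), 4.436007499694824)
110 45 [ 492.7 -210.9  114.9] ((492.7504577636719, -211.11691284179688), (16.44486427307129, 24.60015106201172), 88.77093505859375)
120 48 [ 492.3 -213.1  124.2] ((491.99609375, -216.71969604492188), (23.550884246826172, 19.553176879882812), 47.14811706542969)
130 29 [ 492.4 -215.8  134.8] ((491.9353942871094, -216.85984802246094), (18.007858276367188, 14.186405181884766), 79.9358901977539)
```

```bash
sleep 1; ls pics
```

```text
crop1.png
side0.png
top0.png
```

View crop.

View pics/crop1.png

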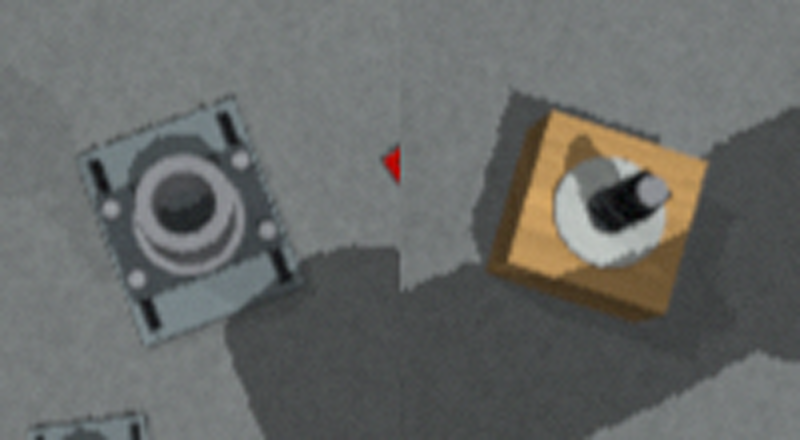

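```bash
python3 - <<'E'
from h import *
from scipy.spatial.transform import Rotation as R
c=dict(np.load('side0.npz')); im=c['image']; save('crop2.png',im[120:195,300:365],8)
c=dict(np.load('top0.npz'));P=cloud(c);
m=np.zeros(P.shape[:2],bool);m[205:275,395:465]=1;m&=(P[...,2]>120)&(P[...,2]<131)
v,u=np.where(m);print(cv2.minAreaRect(np.c_[u,v].astype(np.float32)))
print(P[m].round(0)[:,:3].tolist())
s=arm.get_state();print(R.from_euler('xyz',s['eef_rot'],degrees=True).as_matrix().round(3))
E
```

```text
((440.75, 238.24998474121094), (9.899497032165527, 9.192388534545898), 45.0)
[[501.0, -217.0, 122.0], [500.0, -218.0, 126.0], [498.0, -214.0, 124.0], [498.0, -216.0, 125.0], [498.0, -217.0, 127.0], [496.0, -213.0, 121.0], [496.0, -213.0, 126.0], [494.0, -210.0, 125.0], [493.0, -211.0, 126.0], [492.0, -206.0, 123.0], [492.0, -208.0, 123.0], [491.0, -209.0, 127.0], [491.0, -211.0, 126.0], [489.0, -204.0, 128.0], [490.0, -207.0, 124.0], [489.0, -209.0, 127.0], [489.0, -211.0, 126.0], [490.0, -231.0, 124.0], [488.0, -206.0, 123.0], [487.0, -207.0, 124.0], [487.0, -209.0, 125.0], [488.0, -212.0, 124.0], [486.0, -211.0, 131.0], [487.0, -229.0, 127.0], [485.0, -207.0, 126.0], [485.0, -209.0, 126.0], [485.0, -211.0, 126.0], [485.0, -213.0, 125.0], [486.0, -229.0, 122.0], [483.0, -210.0, 123.0], [483.0, -210.0, 127.0], [483.0, -212.0, 127.0], [483.0, -215.0, 126.0], [483.0, -225.0, 127.0], [482.0, -212.0, 122.0], [481.0, -213.0, 124.0], [481.0, -215.0, 125.0], [481.0, -217.0, 124.0], [481.0, -219.0, 125.0], [481.0, -221.0, 127.0], [481.0, -224.0, 124.0], [479.0, -214.0, 122.0], [479.0, -214.0, 127.0], [479.0, -217.0, 125.0], [480.0, -220.0, 122.0], [479.0, -221.0, 126.0], [477.0, -216.0, 121.0], [477.0, -217.0, 124.0], [477.0, -219.0, 125.0]]
[[-0.922 -0.001  0.388]
 [-0.388  0.001 -0.922]
 [ 0.    -1.    -0.001]]
```

The crop confirms the choice: a large grey plate with its upright sleeve (left half, rim at about (188,205)), and the gauge in the wooden rest (right half, button at about (652,190)). The handle flats lie at about 45° in the world. I'll line the jaws up at -45° and go above the gauge.

apply_moves:
  steps:
    - [0.6, 0, 0, 0, 0, -0.129, 0]
    - [0.6, 0, 0, 0, 0, -0.129, 0]
    - [0.6, 0, 0, 0, 0, -0.129, 0]
    - [0.6, -0.049, 0, 0.002, 0, 0, 0]
    - [0.6, -0.049, 0, 0.002, 0, 0, 0]
    - [0.6, -0.049, 0, 0.002, 0, 0, 0]
    - [0.6, -0.049, 0, 0.002, 0, 0, 0]
    - [0.6, -0.049, 0, 0.002, 0, 0, 0]
    - [0.6, -0.049, 0, 0.002, 0, 0, 0]
    - [0.6, -0.049, 0, 0.002, 0, 0, 0]
    - [0.6, -0.049, 0, 0, 0, 0, 0]
    - [0.6, 0, 0, 0, 0, 0, 0]
    - [0.6, 0, 0, 0, 0, 0, 0]
  newtons: 40

```text
time: 1.72
tcp_pos: [490.5, -216.3, 241.9]
eef_rot: [-90.1, -0.0, -134.9]
force: [0.3, 0.4, 0.0]
gripper_width: 51.4
```

```bash
cat > go.py <<'E'
import sys; from h import *
from scipy.spatial.transform import Rotation as R
s=arm.get_state(); M=R.from_euler('xyz',s['eef_rot'],degrees=True).as_matrix()
print('t',s['time'],'tcp',s['tcp_pos'].round(1),'F',s['force'].round(1),'w',round(s['gripper_width'],1),'jaw',np.degrees(np.arctan2(M[1,2],M[0,2])).round(2),'M',M.round(3).tolist())
if len(sys.argv)>1: print('tool delta mm',(M.T@(np.array(sys.argv[1:4],float)-s['tcp_pos'])).round(1))
E
python3 go.py 490.7 -217 89
```

```text
t 1.725 tcp [ 490.5 -216.3  241.9] F [0.3 0.4 0. ] w 51.4 jaw -44.95 M [[-0.706, -0.001, 0.708], [-0.708, 0.0, -0.706], [0.001, -1.0, -0.001]]
tool delta mm [  0.2 152.9   0.8]
```

apply_moves:
  steps:
    - [0.6, 0, 0.04, 0.0007, 0, 0, 0]
    - [0.6, 0, 0.04, 0, 0, 0, 0]
    - [0.6, 0, 0.03, 0, 0, 0, 0]
    - [0.6, 0, 0.02, 0, 0, 0, 0]
    - [0.6, 0, 0.015, 0, 0, 0, 0]
    - [0.6, 0, 0.008, 0, 0, 0, 0]
    - [0.6, 0, 0, 0, 0, 0, 0]
    - [0.2, 0, 0, 0, 0, 0, 0]
    - [0.2, 0, 0, 0, 0, 0, 0]
    - [0.1, 0, 0, 0, 0, 0, 0]
    - [0.1, 0, 0, 0, 0, 0, 0]
    - [0.1, 0, 0, 0, 0, 0, 0]
    - [0.1, 0, 0, 0, 0, 0, 0]
  newtons: 40

```text
time: 3.35
tcp_pos: [491.9, -217.1, 90.1]
eef_rot: [-89.9, 0.0, -135.0]
force: [-0.6, -1.2, 5.4]
gripper_width: 19.7
```

```bash
python3 go.py; python3 - <<'E'
from h import *
c=cam('side'); save('grasp.png',c['image'][90:210,270:390],5)
E
```

```text
t 3.35 tcp [ 491.9 -217.1   90.1] F [-0.6 -1.2  5.4] w 19.7 jaw -44.97 M [[-0.707, 0.001, 0.707], [-0.707, -0.001, -0.707], [-0.001, -1.0, 0.002]]
```

View pics/grasp.png

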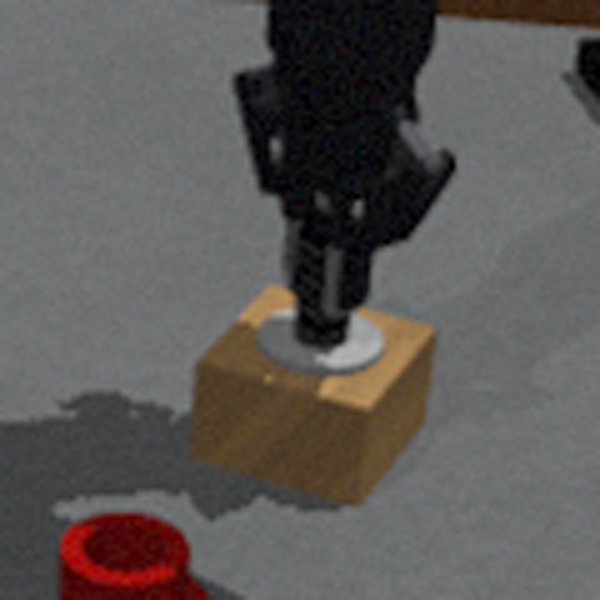

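The handle sits between the pads with the flats flush at 19.7 mm, and the collar is on the rest at (320,345). I'll lift and carry it over.

apply_moves:
  steps:
    - [0.1, 0, -0.005, 0, 0, 0, 0]
    - [0.1, 0, -0.015, 0, 0, 0, 0]
    - [0.1, 0, -0.03, 0, 0, 0, 0]
    - [0.1, 0, -0.03, 0, 0, 0, 0]
    - [0.1, 0, -0.03, 0, 0, 0, 0]
    - [0.1, -0.0156, 0, -0.0128, 0, 0, 0]
    - [0.1, -0.0312, 0, -0.0257, 0, 0, 0]
    - [0.1, -0.0312, 0, -0.0257, 0, 0, 0]
    - [0.1, -0.0312, 0, -0.0257, 0, 0, 0]
    - [0.1, -0.0312, 0, -0.0257, 0, 0, 0]
    - [0.1, -0.0312, 0, -0.0257, 0, 0, 0]
    - [0.1, -0.0312, 0, -0.0257, 0, 0, 0]
    - [0.1, -0.0312, 0, -0.0257, 0, 0, 0]
    - [0.1, -0.0312, 0, -0.0257, 0, 0, 0]
    - [0.1, -0.0312, 0, -0.0257, 0, 0, 0]
    - [0.1, -0.0156, 0, -0.0129, 0, 0, 0]
    - [0.1, 0, 0, 0, 0, 0, 0]
    - [0.1, 0, 0, 0, 0, 0, 0]
    - [0.1, 0, 0, 0, 0, 0, 0]
  newtons: 60

```text
time: 5.78
tcp_pos: [529.9, 184.5, 199.3]
eef_rot: [-90.0, -0.0, -135.1]
force: [-0.1, 0.4, -4.0]
gripper_width: 19.7
```

```bash
python3 go.py 531.1 185.3 150
```

```text
t 5.775 tcp [529.9 184.5 199.3] F [-0.1  0.4 -4. ] w 19.7 jaw -45.05 M [[-0.708, -0.0, 0.706], [-0.706, -0.0, -0.708], [0.0, -1.0, 0.0]]
tool delta mm [-1.4 49.3  0.3]
```

apply_moves:
  steps:
    - [0.1, -0.0014, 0.02, 0.0003, 0, 0, 0]
    - [0.1, 0, 0.02, 0, 0, 0, 0]
    - [0.1, 0, 0.01, 0, 0, 0, 0]
    - [0.1, 0, 0.004, 0, 0, 0, 0]
    - [0.1, 0, 0, 0, 0, 0, 0]
    - [0.1, 0, 0, 0, 0, 0, 0]

```text
time: 6.52
tcp_pos: [531.6, 186.3, 146.1]
eef_rot: [-90.0, 0.1, -135.0]
force: [0.1, 0.1, -2.7]
gripper_width: 19.2
```

```bash
python3 go.py 531.1 185.3 140; python3 - <<'E'
from h import *
c=cam('side'); np.savez('side1',**c); save('hover.png',c['image'][190:310,230:350],5)
P=cloud(c); im=c['image'].astype(int)
m=np.zeros(P.shape[:2],bool); m[200:300,240:340]=1
def f(lo,hi,b=100):
    k=m&(P[...,2]>lo)&(P[...,2]<hi)&(im.min(-1)>b); q=P[k]; print(lo,hi,k.sum(),np.median(q[:,2]),cv2.minEnclosingCircle(q[:,:2].astype(np.float32)))
f(108,120); f(66,76,60)
for a in range(78,108,5):
    k=m&(P[...,2]>a)&(P[...,2]<a+5)&(im.min(-1)>40); q=P[k]
    if k.sum(): print(a,k.sum(),q[:,:2].min(0).round(1),q[:,:2].max(0).round(1))
E
```

```text
t 6.525 tcp [531.6 186.3 146.1] F [ 0.1  0.1 -2.7] w 19.2 jaw -44.98 M [[-0.707, 0.001, 0.707], [-0.707, 0.0, -0.707], [-0.001, -1.0, 0.0]]
tool delta mm [1.1 6.1 0.3]
108 120 307 116.52518463299191 ((531.18310546875, 187.96038818359375), 30.676576614379883)
66 76 274 72.28253003608353 ((532.82763671875, 186.30068969726562), 27.41273307800293)
78 11 [525.3 194.4] [545.3 201.7]
83 33 [515.3 188.6] [547.4 202.8]
88 38 [515.1 189.9] [547.5 203.3]
93 40 [516.5 193.4] [547.2 203.9]
98 9 [522.5 200.3] [535.5 203.6]
```

View pics/hover.png

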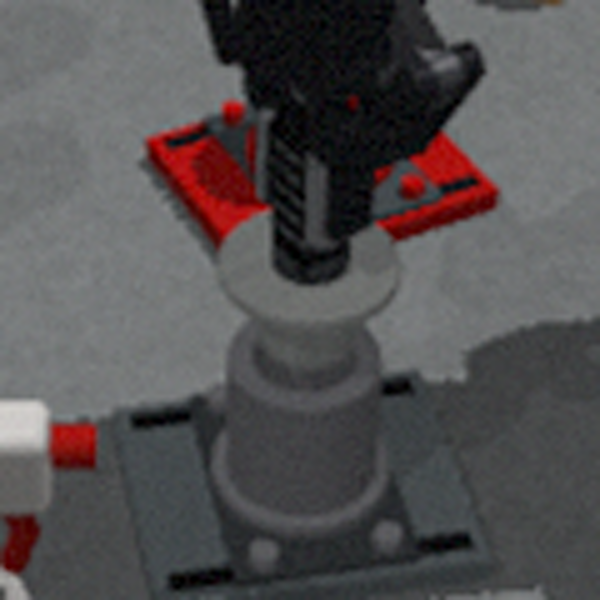

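The gauge hovers over the sleeve, with its head at about (312,350) in the crop and the rim at about (305,355). It is about 1.3 mm short in x. I'll correct that and feel my way down.

apply_moves:
  steps:
    - [0.1, -0.0006, 0.003, 0.0013, 0, 0, 0]
    - [0.1, 0, 0.003, 0, 0, 0, 0]
    - [0.1, 0, 0.002, 0, 0, 0, 0]
    - [0.1, 0, 0.001, 0, 0, 0, 0]
    - [0.1, 0, 0, 0, 0, 0, 0]
    - [0.1, 0, 0, 0, 0, 0, 0]

```text
time: 7.32
tcp_pos: [532.6, 185.8, 136.4]
eef_rot: [-90.0, 0.0, -135.0]
force: [-0.6, -0.1, -3.8]
gripper_width: 19.1
```

apply_moves:
  steps:
    - [0.1, 0, 0.001, 0, 0, 0, 0]
    - [0.1, 0, 0.001, 0, 0, 0, 0]
    - [0.1, 0, 0, 0, 0, 0, 0]

```text
time: 7.7
tcp_pos: [532.5, 185.7, 134.1]
eef_rot: [-90.0, -0.0, -135.0]
force: [0.4, 0.1, -3.4]
gripper_width: 19.2
```

apply_moves:
  steps:
    - [0.1, 0, 0.001, 0, 0, 0, 0]
    - [0.1, 0, 0, 0, 0, 0, 0]

```text
time: 7.95
tcp_pos: [532.6, 185.7, 133.2]
eef_rot: [-90.0, -0.0, -135.0]
force: [-0.7, 0.2, -3.2]
gripper_width: 19.2
```

apply_moves:
  steps:
    - [0.1, 0, 0.001, 0, 0, 0, 0]
    - [0.1, 0, 0.001, 0, 0, 0, 0]
    - [0.1, 0, 0, 0, 0, 0, 0]

```text
time: 8.32
tcp_pos: [532.5, 185.7, 131.1]
eef_rot: [-90.0, -0.0, -135.0]
force: [-0.9, 0.5, -3.7]
gripper_width: 19.5
```

apply_moves:
  steps:
    - [0.1, 0, 0.001, 0, 0, 0, 0]
    - [0.1, 0, 0.001, 0, 0, 0, 0]
    - [0.1, 0, 0, 0, 0, 0, 0]

```text
time: 8.7
tcp_pos: [532.6, 185.7, 129.2]
eef_rot: [-90.0, -0.0, -135.0]
force: [0.7, -0.6, -3.7]
gripper_width: 19.3
```

apply_moves:
  steps:
    - [0.1, 0, 0.002, 0, 0, 0, 0]
    - [0.1, 0, 0.002, 0, 0, 0, 0]
    - [0.1, 0, 0.002, 0, 0, 0, 0]
    - [0.1, 0, 0, 0, 0, 0, 0]

```text
time: 9.2
tcp_pos: [532.5, 185.7, 123.0]
eef_rot: [-90.0, -0.0, -135.0]
force: [1.1, -0.2, -4.2]
gripper_width: 19.1
```

apply_moves:
  steps:
    - [0.1, 0, 0.002, 0, 0, 0, 0]
    - [0.1, 0, 0.002, 0, 0, 0, 0]
    - [0.1, 0, 0.002, 0, 0, 0, 0]
    - [0.1, 0, 0.002, 0, 0, 0, 0]
    - [0.1, 0, 0, 0, 0, 0, 0]

```text
time: 9.82
tcp_pos: [532.5, 185.7, 115.1]
eef_rot: [-90.0, -0.0, -135.0]
force: [0.4, 0.2, -3.7]
gripper_width: 19.4
```

apply_moves:
  steps:
    - [0.1, 0, 0.002, 0, 0, 0, 0]
    - [0.1, 0, 0.002, 0, 0, 0, 0]
    - [0.1, 0, 0.001, 0, 0, 0, 0]
    - [0.1, 0, 0, 0, 0, 0, 0]

```text
time: 10.32
tcp_pos: [532.5, 185.7, 110.2]
eef_rot: [-90.0, -0.0, -135.0]
force: [-0.3, -0.2, -3.4]
gripper_width: 19.2
```

apply_moves:
  steps:
    - [0.1, 0, 0.001, 0, 0, 0, 0]
    - [0.1, 0, 0.001, 0, 0, 0, 0]
    - [0.1, 0, 0, 0, 0, 0, 0]

```text
time: 10.7
tcp_pos: [532.5, 185.7, 108.2]
eef_rot: [-90.0, -0.0, -135.0]
force: [0.8, 0.4, -3.8]
gripper_width: 19.1
```

apply_moves:
  steps:
    - [0.1, 0, 0.0005, 0, 0, 0, 0]
    - [0.1, 0, 0, 0, 0, 0, 0]

```text
time: 10.95
tcp_pos: [532.6, 185.8, 107.8]
eef_rot: [-90.0, 0.0, -135.0]
force: [-1.2, 0.1, -4.1]
gripper_width: 19.2
```

apply_moves:
  steps:
    - [0.1, 0, 0.0005, 0, 0, 0, 0]
    - [0.1, 0, 0, 0, 0, 0, 0]

```text
time: 11.2
tcp_pos: [532.6, 185.7, 107.3]
eef_rot: [-90.0, -0.0, -135.0]
force: [-0.1, -0.0, -3.9]
gripper_width: 19.3
```

apply_moves:
  steps:
    - [0.1, 0, 0.0005, 0, 0, 0, 0]
    - [0.1, 0, 0, 0, 0, 0, 0]

```text
time: 11.45
tcp_pos: [532.6, 185.7, 107.2]
eef_rot: [-90.0, 0.0, -135.0]
force: [-1.3, -1.4, -0.5]
gripper_width: 19.4
```

apply_moves:
  steps:
    - [0.1, 0, 0.0005, 0, 0, 0, 0]
    - [0.1, 0, 0, 0, 0, 0, 0]

```text
time: 11.7
tcp_pos: [532.7, 185.8, 107.2]
eef_rot: [-90.0, 0.0, -135.0]
force: [-3.7, -1.4, 5.4]
gripper_width: 19.3
```

The collar is seated on the rim: the TCP stopped at 107.2 against 107.1 expected, with the force rising. I'll release, rise and shut the fingers.

apply_moves:
  steps:
    - [0.45, 0, -0.0005, 0, 0, 0, 0]
    - [0.45, 0, 0, 0, 0, 0, 0]
    - [0.45, 0, 0, 0, 0, 0, 0]
    - [0.45, 0, 0, 0, 0, 0, 0]
    - [0.45, 0, -0.01, 0, 0, 0, 0]
    - [0.45, 0, -0.02, 0, 0, 0, 0]
    - [0.45, 0, -0.03, 0, 0, 0, 0]
    - [0.45, 0, -0.015, 0, 0, 0, 0]
    - [0.0, 0, 0, 0, 0, 0, 0]
    - [0.0, 0, 0, 0, 0, 0, 0]
    - [0.0, 0, 0, 0, 0, 0, 0]
    - [0.0, 0, 0, 0, 0, 0, 0]
    - [0.0, 0, 0, 0, 0, 0, 0]
  newtons: 40

```text
time: 13.32
tcp_pos: [532.5, 185.7, 181.4]
eef_rot: [-90.0, -0.0, -135.0]
force: [-0.3, 0.3, 0.7]
gripper_width: -0.1
```

```bash
python3 go.py; python3 - <<'E'
from h import *
c=cam('side'); save('seated.png',c['image'][190:310,230:350],5)
P=cloud(c); im=c['image'].astype(int)
m=np.zeros(P.shape[:2],bool); m[190:310,230:350]=1
def f(lo,hi,b=100):
    k=m&(P[...,2]>lo)&(P[...,2]<hi)&(im.min(-1)>b); q=P[k]
    if len(q): print(lo,hi,k.sum(),np.median(q[:,2]),cv2.minEnclosingCircle(q[:,:2].astype(np.float32)))
f(74,82); f(147,156,90)
E
```

```text
t 13.325 tcp [532.5 185.7 181.4] F [-0.3  0.3  0.7] w -0.1 jaw -44.98 M [[-0.707, -0.001, 0.707], [-0.707, -0.0, -0.707], [0.001, -1.0, -0.0]]
74 82 356 77.65448591135271 ((533.4071044921875, 185.0875701904297), 31.25652313232422)
```

View pics/seated.png

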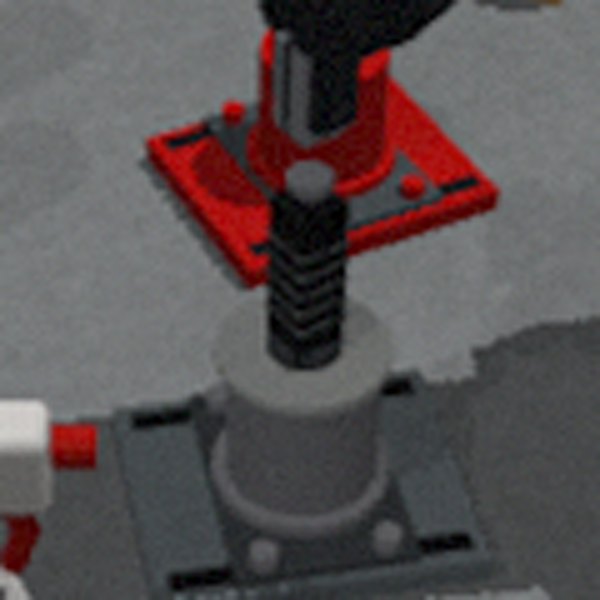

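The picture shows the gauge seated in the sleeve, collar at (305,365) and button at (308,178), with the shut fingers just above it at (320,110). Now I'll press gently.

apply_moves:
  steps:
    - [0, 0, 0.008, 0, 0, 0, 0]
    - [0, 0, 0.005, 0, 0, 0, 0]
    - [0, 0, 0.003, 0, 0, 0, 0]
    - [0, 0, 0, 0, 0, 0, 0]
    - [0, 0, 0, 0, 0, 0, 0]

```text
time: 14.0
tcp_pos: [532.7, 185.8, 166.0]
eef_rot: [-90.0, 0.0, -135.0]
force: [0.1, -0.3, -0.1]
gripper_width: 0.0
```

apply_moves:
  steps:
    - [0, 0, 0.001, 0, 0, 0, 0]
    - [0, 0, 0, 0, 0, 0, 0]

```text
time: 14.25
tcp_pos: [532.6, 185.8, 164.8]
eef_rot: [-90.0, 0.0, -135.0]
force: [-0.2, -0.4, -0.3]
gripper_width: 0.1
```

apply_moves:
  steps:
    - [0, 0, 0.001, 0, 0, 0, 0]
    - [0, 0, 0, 0, 0, 0, 0]

```text
time: 14.5
tcp_pos: [532.6, 185.7, 163.7]
eef_rot: [-90.0, -0.0, -135.0]
force: [-0.3, -0.3, 0.1]
gripper_width: 0.0
```

apply_moves:
  steps:
    - [0, 0, 0.001, 0, 0, 0, 0]
    - [0, 0, 0, 0, 0, 0, 0]

```text
time: 14.75
tcp_pos: [532.7, 185.8, 162.9]
eef_rot: [-90.0, 0.0, -135.0]
force: [0.2, 0.3, 0.8]
gripper_width: 0.0
```

apply_moves:
  steps:
    - [0, 0, 0.0005, 0, 0, 0, 0]
    - [0, 0, 0, 0, 0, 0, 0]

```text
time: 15.0
tcp_pos: [532.7, 185.8, 162.4]
eef_rot: [-90.0, 0.0, -135.0]
force: [-0.1, -1.0, 1.5]
gripper_width: 0.1
```

apply_moves:
  steps:
    - [0, 0, 0.0005, 0, 0, 0, 0]
    - [0, 0, 0, 0, 0, 0, 0]

```text
time: 15.25
tcp_pos: [532.7, 185.8, 161.8]
eef_rot: [-90.0, 0.0, -135.0]
force: [-0.6, 0.6, 1.7]
gripper_width: 0.2
```

apply_moves:
  steps:
    - [0, 0, 0.0005, 0, 0, 0, 0]
    - [0, 0, 0, 0, 0, 0, 0]

```text
time: 15.5
tcp_pos: [532.6, 185.8, 161.3]
eef_rot: [-90.0, 0.0, -135.0]
force: [0.2, 0.1, 1.6]
gripper_width: -0.1
```

apply_moves:
  steps:
    - [0, 0, 0.0005, 0, 0, 0, 0]
    - [0, 0, 0, 0, 0, 0, 0]

```text
time: 15.75
tcp_pos: [532.6, 185.8, 160.8]
eef_rot: [-90.0, 0.0, -135.0]
force: [0.6, 0.2, 1.7]
gripper_width: 0.2
```

apply_moves:
  steps:
    - [0, 0, 0.0005, 0, 0, 0, 0]
    - [0, 0, 0, 0, 0, 0, 0]

```text
time: 16.0
tcp_pos: [532.7, 185.8, 160.4]
eef_rot: [-90.0, 0.0, -135.0]
force: [-0.2, 0.3, 2.8]
gripper_width: 0.1
```

apply_moves:
  steps:
    - [0, 0, 0.0005, 0, 0, 0, 0]
    - [0, 0, 0, 0, 0, 0, 0]

```text
time: 16.25
tcp_pos: [532.7, 185.8, 160.1]
eef_rot: [-90.0, 0.0, -135.0]
force: [-0.4, -0.5, 4.7]
gripper_width: -0.3
```

apply_moves:
  steps:
    - [0, 0, 0.0005, 0, 0, 0, 0]
    - [0, 0, 0, 0, 0, 0, 0]

```text
time: 16.5
tcp_pos: [532.7, 185.8, 159.7]
eef_rot: [-90.0, 0.0, -135.0]
force: [-0.1, -0.3, 5.6]
gripper_width: -0.3
```

apply_moves:
  steps:
    - [0, 0, 0.0005, 0, 0, 0, 0]
    - [0, 0, 0, 0, 0, 0, 0]

```text
time: 16.75
tcp_pos: [532.7, 185.8, 159.3]
eef_rot: [-90.0, 0.0, -135.0]
force: [-1.2, 0.4, 5.6]
gripper_width: 0.0
```

apply_moves:
  steps:
    - [0, 0, 0.0005, 0, 0, 0, 0]
    - [0, 0, 0, 0, 0, 0, 0]

```text
time: 17.0
tcp_pos: [532.7, 185.8, 159.0]
eef_rot: [-90.0, 0.0, -135.0]
force: [-1.4, -0.1, 8.2]
gripper_width: -0.2
```

Past the step: 8.2 N at about 4 mm of travel. I'll wait for the plungers, then let the button up.

apply_moves:
  steps:
    - [0, 0, 0.0003, 0, 0, 0, 0]
    - [0, 0, 0, 0, 0, 0, 0]
    - [0, 0, 0, 0, 0, 0, 0]
    - [0, 0, 0, 0, 0, 0, 0]
    - [0, 0, 0, 0, 0, 0, 0]
    - [0, 0, 0, 0, 0, 0, 0]
    - [0, 0, 0, 0, 0, 0, 0]
    - [0, 0, 0, 0, 0, 0, 0]

```text
time: 18.0
tcp_pos: [532.7, 185.8, 159.0]
eef_rot: [-90.0, 0.1, -135.0]
force: [-1.0, -0.4, 9.3]
gripper_width: 0.2
```

apply_moves:
  steps:
    - [0, 0, -0.002, 0, 0, 0, 0]
    - [0, 0, -0.003, 0, 0, 0, 0]
    - [0, 0, -0.005, 0, 0, 0, 0]
    - [0, 0, -0.01, 0, 0, 0, 0]
    - [0.45, 0, 0, 0, 0, 0, 0]
    - [0.45, 0, 0, 0, 0, 0, 0]
    - [0.45, 0, 0, 0, 0, 0, 0]
    - [0.45, 0, 0, 0, 0, 0, 0]
    - [0.45, 0, 0, 0, 0, 0, 0]

```text
time: 19.12
tcp_pos: [532.6, 185.8, 177.9]
eef_rot: [-90.0, -0.0, -135.0]
force: [-0.2, 0.0, -0.0]
gripper_width: 38.3
```

```bash
python3 go.py 532.6 185.75 107.5
```

```text
t 19.125 tcp [532.6 185.8 177.9] F [-0.2  0.  -0. ] w 38.3 jaw -44.98 M [[-0.707, -0.0, 0.707], [-0.707, -0.0, -0.707], [0.0, -1.0, -0.0]]
tool delta mm [-0.  70.4  0. ]
```

apply_moves:
  steps:
    - [0.45, 0, 0.02, 0, 0, 0, 0]
    - [0.45, 0, 0.025, 0, 0, 0, 0]
    - [0.45, 0, 0.015, 0, 0, 0, 0]
    - [0.45, 0, 0.01, 0, 0, 0, 0]
    - [0.45, 0, 0, 0, 0, 0, 0]
    - [0.3, 0, 0, 0, 0, 0, 0]
    - [0.1, 0, 0, 0, 0, 0, 0]
    - [0.1, 0, 0, 0, 0, 0, 0]
    - [0.1, 0, 0, 0, 0, 0, 0]
    - [0.1, 0, 0, 0, 0, 0, 0]
    - [0.1, 0, 0, 0, 0, 0, 0]
  newtons: 40

```text
time: 20.5
tcp_pos: [533.1, 186.0, 109.0]
eef_rot: [-90.0, 0.1, -135.0]
force: [-0.2, 0.2, 5.3]
gripper_width: 19.5
```

apply_moves:
  steps:
    - [0.1, 0, -0.001, 0, 0, 0, 0]
    - [0.1, 0, -0.001, 0, 0, 0, 0]
    - [0.1, 0, 0, 0, 0, 0, 0]
  newtons: 60

```text
time: 20.88
tcp_pos: [532.3, 185.4, 109.3]
eef_rot: [-90.0, -0.1, -135.0]
force: [1.1, -0.7, -4.0]
gripper_width: 18.9
```

apply_moves:
  steps:
    - [0.1, 0, -0.002, 0, 0, 0, 0]
    - [0.1, 0, -0.002, 0, 0, 0, 0]
    - [0.1, 0, 0, 0, 0, 0, 0]

```text
time: 21.25
tcp_pos: [532.5, 185.6, 114.1]
eef_rot: [-90.0, -0.0, -135.0]
force: [0.3, -1.1, -3.4]
gripper_width: 19.1
```

It comes up freely. I'll draw it out fully and look.

apply_moves:
  steps:
    - [0.1, 0, -0.003, 0, 0, 0, 0]
    - [0.1, 0, -0.004, 0, 0, 0, 0]
    - [0.1, 0, -0.005, 0, 0, 0, 0]
    - [0.1, 0, -0.005, 0, 0, 0, 0]
    - [0.1, 0, -0.005, 0, 0, 0, 0]
    - [0.1, 0, -0.005, 0, 0, 0, 0]
    - [0.1, 0, -0.008, 0, 0, 0, 0]
    - [0.1, 0, -0.01, 0, 0, 0, 0]
    - [0.1, 0, -0.02, 0, 0, 0, 0]
    - [0.1, 0, -0.02, 0, 0, 0, 0]
    - [0.1, 0, -0.01, 0, 0, 0, 0]
    - [0.1, 0, 0, 0, 0, 0, 0]

```text
time: 22.75
tcp_pos: [533.0, 185.9, 209.8]
eef_rot: [-90.0, 0.1, -135.0]
force: [-0.1, -0.1, -3.6]
gripper_width: 19.7
```

```bash
python3 go.py 490.7 -217 205; python3 - <<'E'
from h import *
c=cam('side'); save('out.png',c['image'][120:240,230:350],5)
E
```

```text
t 22.75 tcp [533.  185.9 209.8] F [-0.1 -0.1 -3.6] w 19.7 jaw -44.97 M [[-0.707, 0.001, 0.707], [-0.707, 0.001, -0.707], [-0.001, -1.0, 0.001]]
tool delta mm [315.    4.5 254.8]
```

View pics/out.png

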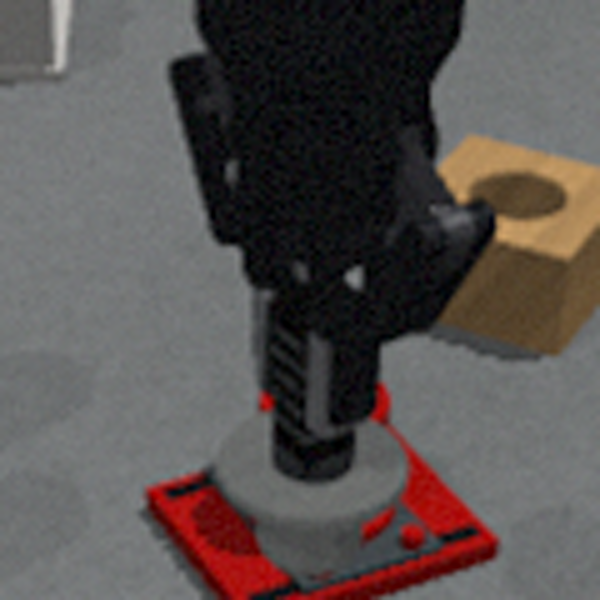

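The gauge is out of the sleeve, with its collar at (310,480). No plunger sticks out far, and the empty rest shows at (520,195). I'll carry it back to where it stood.

apply_moves:
  steps:
    - [0.1, 0.0157, 0, 0.0128, 0, 0, 0]
    - [0.1, 0.0314, 0, 0.0256, 0, 0, 0]
    - [0.1, 0.0314, 0, 0.0256, 0, 0, 0]
    - [0.1, 0.0314, 0, 0.0256, 0, 0, 0]
    - [0.1, 0.0314, 0, 0.0256, 0, 0, 0]
    - [0.1, 0.0314, 0, 0.0256, 0, 0, 0]
    - [0.1, 0.0314, 0, 0.0256, 0, 0, 0]
    - [0.1, 0.0314, 0, 0.0256, 0, 0, 0]
    - [0.1, 0.0314, 0, 0.0256, 0, 0, 0]
    - [0.1, 0.0314, 0, 0.0256, 0, 0, 0]
    - [0.1, 0.0157, 0, 0.0128, 0, 0, 0]
    - [0.1, 0, 0, 0, 0, 0, 0]
    - [0.1, 0, 0, 0, 0, 0, 0]
    - [0.1, 0, 0, 0, 0, 0, 0]

```text
time: 24.55
tcp_pos: [491.8, -216.4, 209.0]
eef_rot: [-90.0, 0.0, -134.9]
force: [0.7, 0.3, -4.2]
gripper_width: 19.3
```

```bash
python3 go.py 491.9 -217.2 130
```

```text
t 24.55 tcp [ 491.8 -216.4  209. ] F [ 0.7  0.3 -4.2] w 19.3 jaw -44.9 M [[-0.706, -0.0, 0.708], [-0.708, 0.0, -0.706], [-0.0, -1.0, -0.0]]
tool delta mm [ 0.5 79.   0.7]
```

apply_moves:
  steps:
    - [0.1, 0.0005, 0.02, 0.0005, 0, 0, 0]
    - [0.1, 0, 0.03, 0, 0, 0, 0]
    - [0.1, 0, 0.02, 0, 0, 0, 0]
    - [0.1, 0, 0.01, 0, 0, 0, 0]
    - [0.1, 0, 0.004, 0, 0, 0, 0]
    - [0.1, 0, 0.004, 0, 0, 0, 0]
    - [0.1, 0, 0, 0, 0, 0, 0]

```text
time: 25.42
tcp_pos: [492.0, -218.1, 121.3]
eef_rot: [-90.0, 0.0, -135.0]
force: [-0.2, -0.1, -3.3]
gripper_width: 19.5
```

apply_moves:
  steps:
    - [0.1, 0, 0.004, 0, 0, 0, 0]
    - [0.1, 0, 0.004, 0, 0, 0, 0]
    - [0.1, 0, 0.004, 0, 0, 0, 0]
    - [0.1, 0, 0.004, 0, 0, 0, 0]
    - [0.1, 0, 0, 0, 0, 0, 0]

```text
time: 26.05
tcp_pos: [491.5, -217.9, 104.5]
eef_rot: [-90.0, -0.0, -135.0]
force: [0.3, 1.1, -4.5]
gripper_width: 19.2
```

apply_moves:
  steps:
    - [0.1, 0, 0.003, 0, 0, 0, 0]
    - [0.1, 0, 0.002, 0, 0, 0, 0]
    - [0.1, 0, 0, 0, 0, 0, 0]

```text
time: 26.42
tcp_pos: [491.7, -218.0, 99.8]
eef_rot: [-90.0, -0.0, -135.0]
force: [-0.1, 0.2, -3.7]
gripper_width: 19.0
```

apply_moves:
  steps:
    - [0.1, 0, 0.002, 0, 0, 0, 0]
    - [0.1, 0, 0.002, 0, 0, 0, 0]
    - [0.1, 0, 0.001, 0, 0, 0, 0]
    - [0.1, 0, 0.001, 0, 0, 0, 0]
    - [0.1, 0, 0, 0, 0, 0, 0]

```text
time: 27.05
tcp_pos: [491.7, -218.0, 93.9]
eef_rot: [-90.0, -0.0, -135.0]
force: [0.3, 0.8, -3.8]
gripper_width: 19.5
```

apply_moves:
  steps:
    - [0.1, 0, 0.001, 0, 0, 0, 0]
    - [0.1, 0, 0, 0, 0, 0, 0]

```text
time: 27.3
tcp_pos: [491.7, -218.0, 92.9]
eef_rot: [-90.0, -0.0, -135.0]
force: [1.2, 0.3, -3.7]
gripper_width: 19.3
```

apply_moves:
  steps:
    - [0.1, 0, 0.001, 0, 0, 0, 0]
    - [0.1, 0, 0, 0, 0, 0, 0]

```text
time: 27.55
tcp_pos: [491.8, -218.1, 92.1]
eef_rot: [-90.0, 0.0, -135.0]
force: [-0.0, -0.3, -3.6]
gripper_width: 19.2
```

apply_moves:
  steps:
    - [0.1, 0, 0.0007, 0, 0, 0, 0]
    - [0.1, 0, 0, 0, 0, 0, 0]

```text
time: 27.8
tcp_pos: [491.8, -218.1, 92.0]
eef_rot: [-90.0, 0.0, -135.0]
force: [-2.6, 0.9, 4.6]
gripper_width: 19.0
```

apply_moves:
  steps:
    - [0.1, 0, 0.0007, 0, 0, 0, 0]
    - [0.1, 0, 0, 0, 0, 0, 0]

```text
time: 28.05
tcp_pos: [491.8, -218.1, 92.0]
eef_rot: [-89.9, 0.0, -135.0]
force: [-4.4, 1.0, 9.6]
gripper_width: 19.2
```

The collar is seated: the TCP is at 92.0 against 92 expected. I'll release, rise and look from both cameras.

apply_moves:
  steps:
    - [0.45, 0, -0.001, 0, 0, 0, 0]
    - [0.45, 0, 0, 0, 0, 0, 0]
    - [0.45, 0, 0, 0, 0, 0, 0]
    - [0.45, 0, 0, 0, 0, 0, 0]
    - [0.45, 0, -0.01, 0, 0, 0, 0]
    - [0.45, 0, -0.03, 0, 0, 0, 0]
    - [0.45, 0, -0.05, 0, 0, 0, 0]
    - [0.45, 0, -0.05, 0, 0, 0, 0]
    - [0.45, 0.05, 0, 0, 0, 0, 0]
    - [0.45, 0.05, 0, 0, 0, 0, 0]
    - [0.45, 0.05, 0, 0, 0, 0, 0]
    - [0.45, 0.03, 0, 0, 0, 0, 0]
    - [0.45, 0, 0, 0, 0, 0, 0]
    - [0.45, 0, 0, 0, 0, 0, 0]

```text
time: 29.8
tcp_pos: [364.8, -345.2, 232.0]
eef_rot: [-90.0, 0.0, -135.0]
force: [0.0, 0.4, 0.8]
gripper_width: 38.4
```

```bash
python3 go.py; python3 - <<'E'
from h import *
a=cam('top'); b=cam('side')
save('end.png',np.hstack([a['image'][190:300,380:480],b['image'][100:210,280:380]]),4)
for n,c in(('top',a),('side',b)):
    c0=np.load(n+'0.npz')
    P=cloud(c); im=c['image'].astype(int); m=np.zeros(P.shape[:2],bool)
    if n=='top': m[205:275,395:465]=1
    else: m[120:195,300:365]=1
    k=m&(P[...,2]>57)&(P[...,2]<65)&(im.min(-1)>100); q=P[k]; print(n,k.sum(),np.median(q[:,2]),cv2.minEnclosingCircle(q[:,:2].astype(np.float32)))
    k=m&(P[...,2]>130)&(P[...,2]<140); q=P[k]; print('button',q.mean(0))
    P0=cloud(dict(c0)) 
    k=m&(P0[...,2]>130)&(P0[...,2]<140); print('before',P0[k].mean(0))
E
```

```text
t 29.8 tcp [ 364.8 -345.2  232. ] F [0.  0.4 0.8] w 38.4 jaw -44.99 M [[-0.707, 0.001, 0.707], [-0.707, -0.0, -0.707], [-0.0, -1.0, 0.001]]
top 379 59.981650857462 ((488.84295654296875, -219.68287658691406), 32.41541290283203)
button [ 487.69302038 -218.09110834  135.15281189]
before [ 488.72151311 -217.46351553  134.56151161]
side 127 60.92112527959159 ((493.8291015625, -218.56365966796875), 32.8668098449707)
button [ 492.02076208 -216.47995505  134.75462139]
before [ 492.36528925 -215.80670027  134.77774266]
```

View pics/end.png

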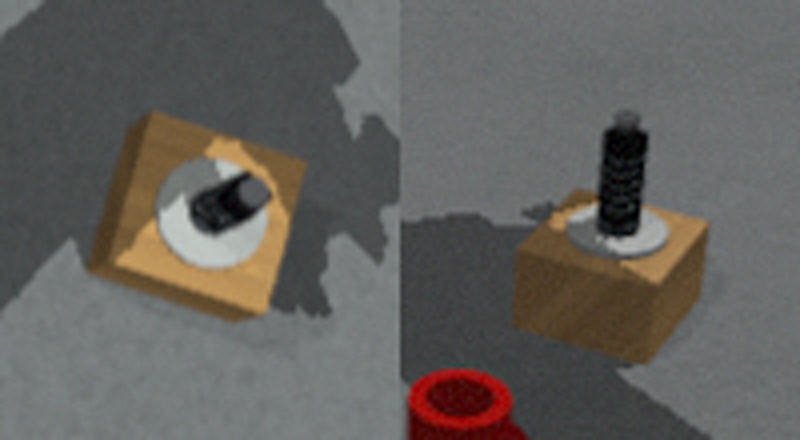

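The picture shows the gauge upright in its rest, collar flat at (215,215) in the top crop and (618,232) in the side crop. Its button is within about 1 mm of where it started. I'll hand in.

```bash
python3 -c "
from cell import arm; print(arm.finish_job())"
```

```text
the job is handed in; nothing more can be done
None
```

I ran the whole cycle and handed the job in at about 30 s of the 72 s allowed; no verdict comes back. I did not measure the plunger reading.

- **Insertion:** I gripped the gauge by its flats and lowered it into the larger grey sleeve. Contact was about 9 N, with the TCP at 107.2 mm against 107.1 mm expected, so the collar was on the rim.
- **Button:** The force was about 1.7 N on the light spring, about 5.6 N at the step and at most 9.3 N at the end of travel. I held it there for about 1 s, then let it come up.
- **Return:** The gauge drew out freely and went back into its wooden rest.

**Last checks:** The gauge stands upright in its rest with its collar flat: collar top about 60 mm, button top about 135 mm, as at the start. The button is within about 1.2 mm of its starting position, and the gripper is well clear and touches nothing.

**Not confirmed:**
- The reading is inferred from the button forces and the free withdrawal. The side view showed no plunger sticking out far, but 36 mm is too little protrusion to see.
- The enclosing-circle fits put the collar 1.5 to 3 mm from its starting position, more than the button shift, because shadows disturb them. That is still well inside 9 mm.
- I did not measure the jars, spray bottle or ring again at the end; the arm and gauge were kept clear of them throughout.

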